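# Present the padlock at the window and ring the bell

## Task

Turn the round tray by pushing on its arms with a finger until the bay that holds the padlock is centred on the lip of the tray's foot, the one towards the window; then press down the button of the desk bell with a fingertip to call the visitor. Only push and press: grip and lift nothing, do not touch the things lying in the bays (they ride round with the tray and stay in it), and leave the other things on the counter where they are.

Things in the scene. Friction and masses are not known exactly. Their poses are not given: they have to be found in the camera images.
- tray_foot: fixed dark steel foot of the turning tray, a disc 184 mm across and 10 mm high on the counter; origin at its centre on the counter, on the tray's axis. Its x axis points along the lip: a flat tongue 56 mm wide, at most 12 mm high, that ends 200 mm from the axis, on the window side
- tray (a joint): angle of the turning tray on its foot, rad, growing anticlockwise seen from above; turns easily either way (about 0.1 N m of friction, no stop before 6.2 rad either side of 0), stays where it is left. Round wooden deck 224 mm across, its top 19 mm above the counter, with four upright partitions (4 mm thick, top at 49 mm) that part it into four bays; hub cap 28 mm across, top at 54 mm
- arm0 (a point): middle of push arm 0, 140 mm from the axis, 34 mm above the counter, turning with the tray. Each partition runs on beyond the deck's edge as a straight aluminium arm 10 mm thick, 19 to 47 mm above the counter, with a round rubber end 14 mm across centred 155 mm from the axis. Arm 0 stands at the joint angle plus 45 degrees in the foot's frame. Push on its flat side, 125 to 150 mm from the axis
- arm1 (a point): the same point of push arm 1, at the joint angle plus 135 degrees
- arm2 (a point): the same point of push arm 2, at the joint angle plus 225 degrees
- arm3 (a point): the same point of push arm 3, at the joint angle plus 315 degrees
- lip_mark (a point): point fixed to the foot on the lip's centre line, 70 mm from the axis at deck height: where the middle of the padlock's bay must come
- bay0 (a point): middle of bay 0 on the deck, 70 mm from the axis, turning with the tray; it is at the lip when the joint reads 0
- bay1 (a point): middle of bay 1 on the deck, 70 mm from the axis, turning with the tray; it is at the lip when the joint reads -1.571 (or 4.712)
- bay2 (a point): middle of bay 2 on the deck, 70 mm from the axis, turning with the tray; it is at the lip when the joint reads 3.142 or -3.142
- bay3 (a point): middle of bay 3 on the deck, 70 mm from the axis, turning with the tray; it is at the lip when the joint reads 1.571 (or -4.712)
- padlock_mid (a point): centre (7 mm above its underside) of the loose brass padlock with a steel shackle, 62 x 40 x 14 mm, lying flat in bay 1, 2 or 3
- gate_fob_mid (a point): centre of the loose black gate remote, 26 x 64 x 14 mm, in bay 0
- fuse_box_mid (a point): centre of the loose small box of fuses, 30 x 45 x 16 mm, in bay 1, 2 or 3
- staple_box_mid (a point): centre of the loose white carton of staples, 40 x 62 x 18 mm, in bay 1, 2 or 3
- bell_top (a point): top centre of the button of the desk bell (silver dome on a black ring, 80 mm across, fixed to the counter), 52 mm above the counter; the button is 11 mm across and stands 11 mm above the dome
- bell_button (a joint): travel of the bell's button, m: 0 up, 0.004 fully down; it springs back, about 2 N per mm, and stops hard at the bottom (8 N)
- tape_roll_mid (a point): centre of the loose roll of parcel tape, 81 mm across, 19 mm high, lying flat on the counter; leave alone
- ink_bottle_mid (a point): centre of the loose blue ink bottle, 37 mm across, 76 mm high, standing on the counter; leave alone
- mug_mid (a point): centre of the loose white mug, 82 x 114 mm, 91 mm high, standing on the counter; leave alone
There are look-alikes about, which are no part of the job. What is shaped like the part that bears padlock_mid but green is not meant. Leave any pink look-alike of the part that bears fuse_box_mid alone.

How it is judged:
On the way, in this order (a step that is already met when the one before it is completed fails the run):
1. the padlock's bay is centred on the lip and the tray stands still (((horizontal distance between bay1 and lip_mark below 0.016 m and horizontal distance between padlock_mid and bay1 below 0.035 m) or (horizontal distance between bay2 and lip_mark below 0.016 m and horizontal distance between padlock_mid and bay2 below 0.035 m) or (horizontal distance between bay3 and lip_mark below 0.016 m and horizontal distance between padlock_mid and bay3 below 0.035 m)) and velocity of joint tray between -0.05 and 0.05 rad/s), for 0.2 s.
2. the bell's button is pressed down (value of joint bell_button above 0.002 m), for 0.02 s.
At the end, for the whole second after the job is handed in: Padlock's bay within 16 mm (13 degrees) of the lip mark, padlock within 35 mm of its bay's middle, tray still, all four things on the deck (within 105 mm of the axis); the bell's button was pressed over 2 mm after that and is up again (all of step 1 and horizontal distance between each of padlock_mid, gate_fob_mid, fuse_box_mid, staple_box_mid and tray_foot below 0.105 m and height (world z) of padlock_mid between 0.018 and 0.045 m and height (world z) of gate_fob_mid between 0.018 and 0.045 m and height (world z) of fuse_box_mid between 0.018 and 0.045 m and height (world z) of staple_box_mid between 0.018 and 0.045 m and value of joint bell_button below 0.0015 m); the robot touches nothing.
It fails at once if the robot touches a thing that lies in a bay (contact force between any of the fingers, the arm and padlock above 1 N or contact force between any of the fingers, the arm and gate_fob above 1 N or contact force between any of the fingers, the arm and fuse_box above 1 N or contact force between any of the fingers, the arm and staple_box above 1 N).
It fails at once if a thing in a bay is lifted (height (world z) of any of padlock_mid, gate_fob_mid, fuse_box_mid, staple_box_mid above 0.055 m).
It fails at once if the tape roll, ink bottle or mug is moved by more than 20 mm (distance of any of tape_roll_mid, ink_bottle_mid, mug_mid from where it was at the start of the episode above 0.02 m).
It also fails if it takes over 67 s, if anything falls off the work surface, if the arm or the gripper's body presses on something with over 40 N, if the wrist force passes 120 N, or if a joint passes its speed limit or range.

## Robot

A 6-joint arm with a two-finger parallel gripper is mounted at the origin on a cart in front of the work surface, level with it; the furniture and walls round the work are solid. World frame = base frame: x ahead of the robot, y to its left, z up, the work surface at z = 0. Lengths are in m, angles in rad, forces in N, time in s.
With the tool pointing down it reaches from about 0.3 to 0.875 m from the base axis. Payload 6.4 kg.
Tool frame: the origin (TCP) lies on the centre line of the jaws, within the pads' length; the fingertips stand 25 mm ahead of it and the grasp point (between the pads) lies 6 mm ahead of it; z points along the fingers, y is the line along which they close (so a half turn about z gives the same grasp; the last joint's range is limited). The gripper opens to 85 mm and grips with 20 to 120 N. Pads are 22 mm wide; open, the fingers measure 114 mm over their backs; the gripper's body (76 mm by 85 mm) begins 54 mm behind the grasp point. The pads swing forward as they close: fully open they stand 13 mm farther back than shut.
Start: joints at [-1.425, 0.181, 1.607, -0, 1.354, -0.206], TCP at [0.198, -0.54, 0.256] pointing down, gripper open.
Joint ranges: [-2.99, 2.99], [-0.89, 2.07], [0.3, 2.58], [-1.14, 4.28], [0, 2.63], [-3.12, 3.12]. Speed limits (rad/s): [2.57, 2.57, 3.01, 3.14, 3.14, 3.14].

## Interface

Orientations are given as a unit quaternion [w, x, y, z].
In Python, from bench import get_obs, camera, hand_in, spot_in gives the robot as it stands.
- The arm moves only by the shell command python3 -m jog 'ROWS'. ROWS is JSON, one flat list of numbers, 7 for each row, row after row: the shift along the tool's x, y, z in m, then the turn, a rotation vector about the tool's x, y, z in rad, then the closure, from 0 (fully open) to 1 (shut). A call has 1 to 20 rows; each row is the pose to reach, as a shift and turn from the pose commanded when the call began, along the tool's axes at that moment; what a row does not reach only later rows make up. A row lasts 1/8 s, in which the tool goes at most 62.5 mm and 10.7 degrees, less where a joint would pass 70% of its speed; a pose out of reach is approached as far as the arm can. A call with a gripper value outside its range is refused whole. The fingers move at their own pace and stop on an object; the grip force is fixed at half the most. Time passes only in rows, so rows that repeat a pose let the fingers close. It gives the time, the measured TCP pose, the force, the opening and the grip force at its end, in the units of the state.
- get_obs(): the state, without advancing time (a new reading comes with each control period).
- camera(name): name is "scene" or "top"; returns a dict with "frame" (420x560x3 uint8, red, green, blue), "mtx" (3x3 intrinsics, pixels), "extrinsics" (4x4, takes a point from camera to world coordinates). Camera axes: x right, y up, looking along -z (the intrinsics and any distortion apply to the point x, -y, -z); pixel columns grow to the right and rows downward; lengths in m; the calibration is good to about 2 mm. A picture is of the moment at which its call begins. There is no depth.
- hand_in(): hands the job in; it is judged then, once.
Trained networks look in a picture, given as the dict that the camera call returned (one of the last four; its "shot" number tells which), for a name from the list of things; names that differ only in an ending like _2 or _b are one class to them, and where a whole thing is asked for, a point or a joint stands for the part that bears it (a point fixed in the world has none). Each returns a list of dicts, best first, with "confidence" (0 to 1); they miss things now and then, are a little off and sometimes report something else, mostly with a low value. They report only what shows in the picture. A call takes as long as a camera call. They do not tell look-alikes from the thing itself.
- spot_in(picture, name): "xyz" ([x, y, z] in m, in world coordinates, good to about 4 mm: the middle of the surface that is visible of it).
The state is a dict: "time_s": time; "q": joint angles; "dq": joint speeds; "joint_efforts": joint torques, N m; "eef_pos": TCP position; "eef_rot": TCP orientation; "wrist_force": force on the tool from outside, world axes, zero at the start; "torque": the same for the moment, N m; "opening": opening from 0.0 (shut) to 1.0 (fully open); "grasp_force": force on a finger pad.
Only numpy, scipy, OpenCV 4.12 (cv2) and the standard library are available. Lean on these libraries where they do the work, as an engineer would, in place of code of your own. Each camera call takes 0.05 s, during which the arm holds its last target. There are 200 camera calls.

## Working session

There is one attempt and no reset: what is moved stays moved. The work goes in short steps, Python scripts to look and compute and a shell command to move; the robot and the scene stay as the last step left them, time stands still between calls to the robot, and variables do not carry over. Pictures are saved under pics/ and viewed, at most 10 in all, crops included, and the job is handed in when it is done.

```bash
mkdir -p pics; ls; cat > h.py <<'E'
import numpy as np, cv2
from bench import get_obs,camera,hand_in,spot_in
def save(p,n): cv2.imwrite(f'pics/{n}.png',cv2.cvtColor(p['frame'],cv2.COLOR_RGB2BGR))
def ray(p,u,v,z):
    K=p['mtx'];E=p['extrinsics'];d=np.array([(u-K[0,2])/K[0,0],-(v-K[1,2])/K[1,1],-1]);d=E[:3,:3]@d;o=E[:3,3]
    return o+d*(z-o[2])/d[2]
def pix(p,X):
    E=p['extrinsics'];c=E[:3,:3].T@(np.array(X)-E[:3,3]);K=p['mtx'];return (K[0,0]*c[0]/-c[2]+K[0,2],K[1,1]*-c[1]/-c[2]+K[1,2])
E
python3 - <<'E'
from h import *
np.set_printoptions(precision=3,suppress=True)
o=get_obs();print(o['time_s'],o['eef_pos'],o['eef_rot'])
for c in ('top','scene'):
    p=camera(c);save(p,c+'1');print(c,p.keys(),p['extrinsics'][:3,3])
    for n in ['tray_foot','tray','arm0','padlock_mid','gate_fob_mid','fuse_box_mid','staple_box_mid','bell_top','tape_roll_mid','ink_bottle_mid','mug_mid']:
        try:
            for r in spot_in(p,n)[:3]: print(n,np.array(r['xyz']),round(r['confidence'],2),np.round(pix(p,r['xyz'])))
        except Exception as e: print(n,e)
E
```

```text
pics
0.0 [ 0.198 -0.539  0.255] [-0.001  0.985  0.175  0.   ]
top dict_keys(['frame', 'mtx', 'extrinsics', 'shot']) [0.436 0.031 1.427]
tray_foot [ 0.599 -0.004  0.019] 0.78 [298. 199.]
tray_foot [ 0.566 -0.067  0.039] 0.44 [319. 209.]
tray [0.583 0.007 0.019] 0.65 [295. 204.]
tray [ 0.566 -0.066  0.035] 0.16 [318. 209.]
arm0 [0.581 0.01  0.018] 0.75 [294. 205.]
padlock_mid [0.62  0.256 0.013] 0.71 [216. 193.]
padlock_mid [0.516 0.23  0.013] 0.63 [224. 225.]
padlock_mid [0.59  0.064 0.03 ] 0.46 [276. 201.]
fuse_box_mid [0.363 0.075 0.017] 0.65 [273. 275.]
fuse_box_mid [0.507 0.022 0.035] 0.59 [290. 228.]
fuse_box_mid [0.582 0.009 0.023] 0.58 [294. 204.]
staple_box_mid [ 0.563 -0.064  0.038] 0.52 [318. 210.]
tape_roll_mid [ 0.666 -0.297  0.021] 0.66 [391. 177.]
tape_roll_mid [ 0.599 -0.007  0.017] 0.55 [299. 199.]
ink_bottle_mid [0.433 0.358 0.05 ] 0.53 [180. 252.]
ink_bottle_mid [0.582 0.008 0.022] 0.44 [294. 204.]
ink_bottle_mid [ 0.667 -0.3    0.021] 0.3 [392. 177.]
mug_mid [ 0.775 -0.164  0.035] 0.95 [349. 143.]
scene dict_keys(['frame', 'mtx', 'extrinsics', 'shot']) [-0.096  0.59   1.023]
tray_foot [0.577 0.012 0.021] 0.87 [289. 215.]
tray_foot [0.564 0.026 0.017] 0.46 [288. 222.]
tray [0.562 0.025 0.016] 0.56 [289. 222.]
arm0 [0.568 0.023 0.018] 0.73 [288. 220.]
padlock_mid [0.622 0.265 0.012] 0.78 [198. 256.]
padlock_mid [0.511 0.231 0.014] 0.58 [236. 277.]
gate_fob_mid [ 0.646 -0.005  0.033] 0.69 [277. 194.]
gate_fob_mid [0.591 0.071 0.03 ] 0.47 [268. 220.]
fuse_box_mid [0.364 0.078 0.017] 0.57 [326. 282.]
fuse_box_mid [0.506 0.026 0.038] 0.51 [303. 230.]
staple_box_mid [ 0.559 -0.056  0.036] 0.91 [313. 203.]
staple_box_mid [0.567 0.018 0.019] 0.45 [290. 219.]
bell_top [0.565 0.021 0.017] 0.72 [289. 220.]
tape_roll_mid [ 0.662 -0.29   0.017] 0.82 [349. 150.]
ink_bottle_mid [0.428 0.368 0.05 ] 0.7 [206. 327.]
mug_mid [ 0.763 -0.151  0.058] 0.9 [291. 142.]
```

```bash
python3 - <<'E'
import cv2
a=cv2.imread('pics/top1.png')[90:330,140:440];cv2.imwrite('pics/top1c.png',cv2.resize(a,(750,600),interpolation=cv2.INTER_CUBIC))
E
```

```text
(no output)
```

View pics/top1c.png

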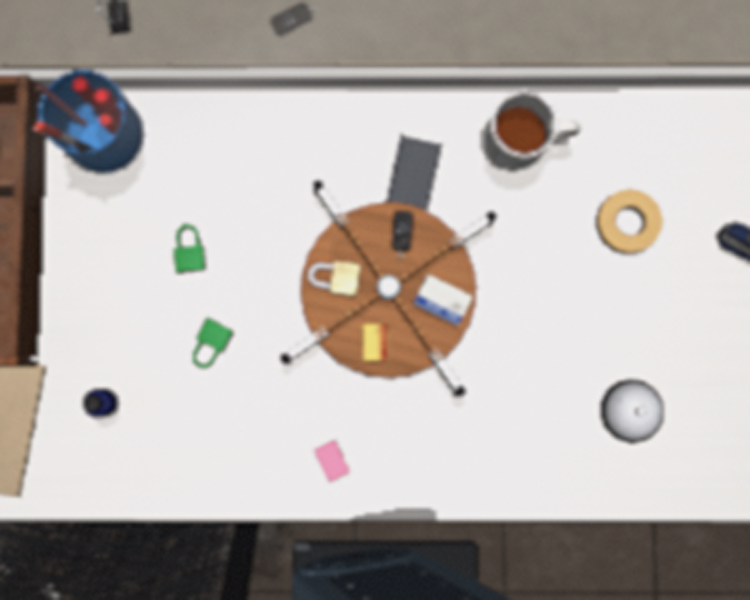

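View pics/scene1.png

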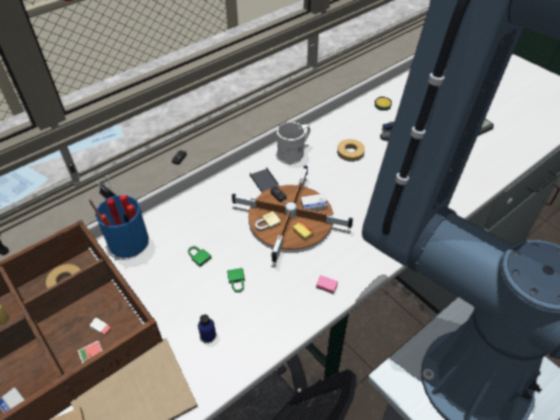

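The top crop (full-image pixels) shows three candidates for the padlock. The brass one on the deck at about (274,201) is the right one. The green ones at (216,193) and (224,225) are look-alikes. The lip points up at about (308,146), with the fob bay on it, and the bell button is at about (396,254).

```bash
python3 - <<'E'
from h import *
from scipy.spatial.transform import Rotation as R
np.set_printoptions(precision=3,suppress=True)
p=camera('top');f=lambda u,v,z: ray(p,140+(u+.5)/2.5-.5,90+(v+.5)/2.5-.5,z)
hub=f(388,287,.054);print('hub',hub)
for n,u,v,z in [('UL',318,186,.047),('UR',491,216,.047),('LR',458,391,.047),('LL',286,358,.047),('lip',421,141,.011),('lipL',401,136,.011),('lipR',441,145,.011),('pad',338,278,.03),('bell',641,411,.052),('bellbase',632,411,.01),('green2',212,342,.01),('pinkbox',332,460,.01)]:
    q=f(u,v,z);d=q-hub;print(n,q,'r',np.hypot(*d[:2]),'ang',np.degrees(np.arctan2(d[1],d[0])))
o=get_obs();print(o['eef_pos'],R.from_quat(np.roll(o['eef_rot'],-1)).as_matrix())
E
```

```text
hub [0.578 0.007 0.054]
UL [0.705 0.093 0.047] r 0.15402872705948703 ang 34.194073442508504
UR [ 0.667 -0.121  0.047] r 0.15597428307868147 ang -55.23395890813935
LR [ 0.451 -0.078  0.047] r 0.1527920503892215 ang -146.21090379233564
LL [0.491 0.132 0.047] r 0.15222929395207183 ang 124.63931671960147
lip [ 0.77  -0.037  0.011] r 0.19746982010482186 ang -12.815655432358886
lipL [ 0.777 -0.011  0.011] r 0.20002059830593324 ang -5.220484093768529
lipR [ 0.765 -0.063  0.011] r 0.1996669808246317 ang -20.3327592737418
pad [0.592 0.069 0.03 ] r 0.06355322528510554 ang 77.36098072650681
bell [ 0.426 -0.299  0.052] r 0.3410077717014866 ang -116.3438212082736
bellbase [ 0.426 -0.298  0.01 ] r 0.3401327691511186 ang -116.47405147174499
green2 [0.513 0.228 0.01 ] r 0.2308259696478406 ang 106.30023135545
pinkbox [0.366 0.077 0.01 ] r 0.22327198179142643 ang 161.7658245942815
[ 0.198 -0.54   0.256] [[ 0.939  0.345 -0.   ]
 [ 0.345 -0.939 -0.   ]
 [-0.    -0.    -1.   ]]
```

Arms are at about 34.3° + 90k, the lip is at −12.8° and the padlock bay at 79.3°, so the tray must turn about −92°. I'll push the LL arm (124°) clockwise to about 32°. First I approach above a point behind that arm, with the fingers shut.

```bash
python3 -m jog '[0.479,-0.498,0.1,0,0,-0.52,1, 0.479,-0.498,0.1,0,0,-0.52,1, 0.479,-0.498,0.1,0,0,-0.52,1, 0.479,-0.498,0.1,0,0,-0.52,1, 0.479,-0.498,0.1,0,0,-0.52,1, 0.479,-0.498,0.1,0,0,-0.52,1, 0.479,-0.498,0.1,0,0,-0.52,1, 0.479,-0.498,0.1,0,0,-0.52,1, 0.479,-0.498,0.1,0,0,-0.52,1, 0.479,-0.498,0.1,0,0,-0.52,1, 0.479,-0.498,0.1,0,0,-0.52,1, 0.479,-0.498,0.1,0,0,-0.52,1, 0.479,-0.498,0.1,0,0,-0.52,1, 0.479,-0.498,0.1,0,0,-0.52,1, 0.479,-0.498,0.1,0,0,-0.52,1, 0.479,-0.498,0.1,0,0,-0.52,1, 0.479,-0.498,0.1,0,0,-0.52,1]'
python3 - <<'E'
from h import *
p=camera('scene')
f=p['frame'][120:320,180:420];cv2.imwrite('pics/s2.png',cv2.cvtColor(cv2.resize(f,(720,600),interpolation=cv2.INTER_CUBIC),cv2.COLOR_RGB2BGR))
from scipy.spatial.transform import Rotation as R
o=get_obs();print(o['time_s'],o['eef_pos'],o['opening'],o['q'],R.from_quat(np.roll(o['eef_rot'],-1)).as_matrix())
E
```

```text
time_s: 3.38
eef_pos: [0.4763, 0.0922, 0.1565]
eef_rot: [0.0, 0.907, 0.422, 0.0]
wrist_force: [0.1, -0.3, 0.1]
opening: -0.001
grasp_force: 0.0
3.425 [0.47624739 0.09237397 0.15644077] 0.0008160987247958976 [-5.36859763e-02  9.89269459e-02  1.91797593e+00 -1.35591157e-05
  1.12446180e+00  6.46037904e-01] [[ 6.44001983e-01  7.65023786e-01  2.26989938e-04]
 [ 7.65023809e-01 -6.44001996e-01 -2.44463469e-05]
 [ 1.27479936e-04  1.89396203e-04 -9.99999974e-01]]
```

View pics/s2.png

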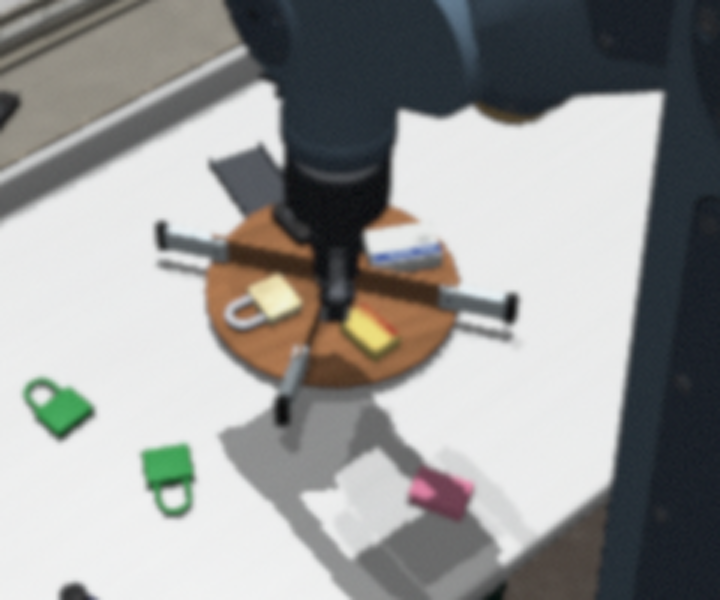

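```bash
python3 -m jog '[0,0,0.05,0,0,0,1, 0,0,0.08,0,0,0,1, 0,0,0.1,0,0,0,1, 0,0,0.105,0,0,0,1, 0,0,0.105,0,0,0,1]' && python3 -m jog '[0.0093,0.0003,0,0,0,0.07,1, 0.0185,0.0013,0,0,0,0.14,1, 0.0277,0.0029,0,0,0,0.209,1, 0.0367,0.0052,0,0,0,0.279,1, 0.0455,0.008,0,0,0,0.349,1, 0.0541,0.0115,0,0,0,0.419,1, 0.0624,0.0156,0,0,0,0.489,1, 0.0705,0.0202,0,0,0,0.559,1, 0.0782,0.0254,0,0,0,0.628,1, 0.0855,0.0311,0,0,0,0.698,1, 0.0924,0.0373,0,0,0,0.768,1, 0.0988,0.044,0,0,0,0.838,1, 0.1048,0.0511,0,0,0,0.908,1, 0.1103,0.0586,0,0,0,0.977,1, 0.1152,0.0665,0,0,0,1.047,1, 0.1152,0.0665,0,0,0,1.047,1]'
python3 - <<'E'
from h import *
p=camera('scene')
f=p['frame'][120:320,180:420];cv2.imwrite('pics/s3.png',cv2.cvtColor(cv2.resize(f,(720,600),interpolation=cv2.INTER_CUBIC),cv2.COLOR_RGB2BGR))
o=get_obs();print(o['time_s'],o['eef_pos'],o['q'])
E
```

```text
time_s: 4.05
eef_pos: [0.4764, 0.0927, 0.0515]
eef_rot: [-0.0, 0.906, 0.422, 0.0]
wrist_force: [0.3, -0.1, 0.6]
opening: -0.006
grasp_force: 0.0
time_s: 6.05
eef_pos: [0.6026, 0.1381, 0.0527]
eef_rot: [-0.0, 0.996, -0.087, 0.001]
wrist_force: [-0.2, -0.9, 0.1]
opening: 0.001
grasp_force: 0.0
6.1 [0.60193696 0.13814961 0.05236652] [ 3.37062600e-02  5.18289498e-01  1.61776506e+00 -5.67115290e-05
  1.00385178e+00  1.77836770e+00]
```

View pics/s3.png

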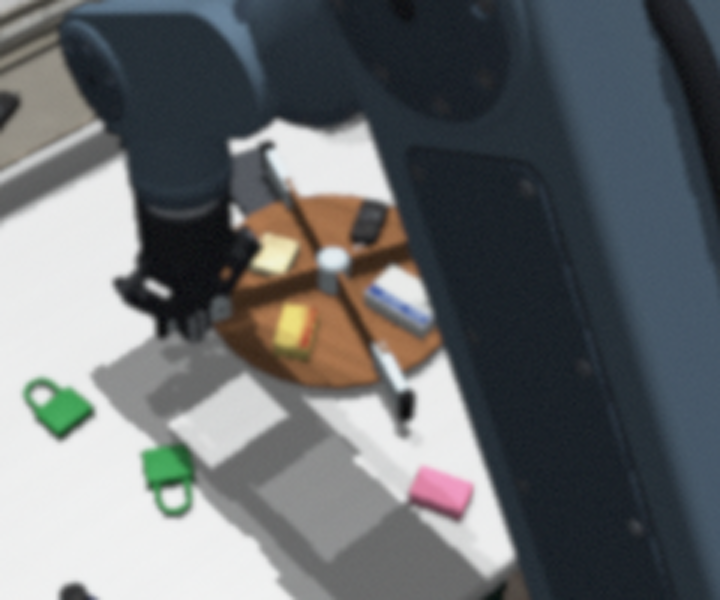

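The tray is turning as planned; the padlock's bay is at crop pixel (275,255), moving toward the lip. I continue the last 39° or so, slowing down at the end.

```bash
python3 -m jog '[0.0093,0.0003,0,0,0,0.07,1, 0.0185,0.0013,0,0,0,0.14,1, 0.0277,0.0029,0,0,0,0.209,1, 0.0367,0.0052,0,0,0,0.279,1, 0.0455,0.008,0,0,0,0.349,1, 0.0541,0.0115,0,0,0,0.419,1, 0.0604,0.0145,0,0,0,0.471,1, 0.0665,0.0178,0,0,0,0.524,1, 0.0724,0.0215,0,0,0,0.576,1, 0.0763,0.0241,0,0,0,0.611,1, 0.08,0.0268,0,0,0,0.646,1, 0.0837,0.0296,0,0,0,0.681,1, 0.0837,0.0296,0,0,0,0.681,1]'
python3 - <<'E'
from h import *
p=camera('top');save(p,'t4')
f=p['frame'][120:280,200:400];cv2.imwrite('pics/t4.png',cv2.cvtColor(cv2.resize(f,(750,600),interpolation=cv2.INTER_CUBIC),cv2.COLOR_RGB2BGR))
o=get_obs();print(o['time_s'],o['eef_pos'],o['q'])
E
```

```text
time_s: 7.72
eef_pos: [0.6787, 0.094, 0.0513]
eef_rot: [0.0, 0.91, -0.415, 0.0]
wrist_force: [0.2, 0.1, -0.1]
opening: 0.002
grasp_force: 0.0
7.775 [0.67851399 0.09414794 0.05121584] [-3.48847339e-02  6.42021280e-01  1.42278483e+00 -1.71418481e-04
  1.07688331e+00  2.39215445e+00]
```

View pics/t4.png

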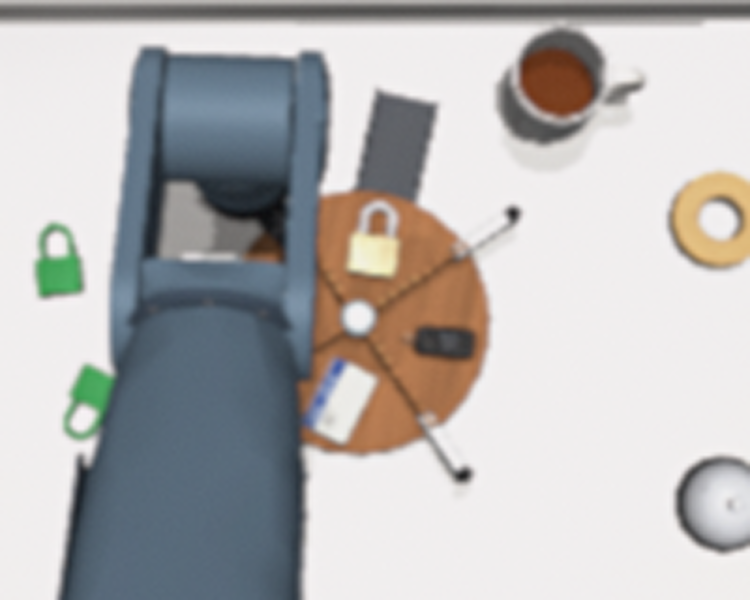

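The padlock bay at crop (375,245) is now on the lip at (402,142). I measure the residual and plan the bell approach.

```bash
python3 - <<'E'
from h import *
p=camera('top');f=lambda u,v,z: ray(p,200+(u+.5)/3.75-.5,120+(v+.5)/3.75-.5,z)
hub=f(358,317,.054);print(hub)
for u,v,z in [(513,213,.047),(462,473,.047),(406,97,.011),(375,245,.03)]:
    d=f(u,v,z)-hub;print(np.hypot(*d[:2]),np.degrees(np.arctan2(d[1],d[0])))
print('bell',f(734,504,.052))
from scipy.spatial.transform import Rotation as R
o=get_obs();print(R.from_quat(np.roll(o['eef_rot'],-1)).as_matrix()[:2])
E
```

```text
[0.5786537  0.00612603 0.054     ]
0.15513160090579728 -55.9477415719133
0.15235522410673208 -146.46694032237482
0.19811301800571823 -12.404653728337733
0.06469037097796554 -13.294368237556538
bell [ 0.42650467 -0.29664341  0.052     ]
[[ 6.55553646e-01 -7.55148539e-01 -3.18287194e-04]
 [-7.55148595e-01 -6.55553650e-01 -1.05821196e-04]]
```

Residual is about 1.4°, well inside tolerance. I back off, rise, and go above the bell.

```bash
python3 -m jog '[-0.012,0,0,0,0,0,1, -0.012,0,-0.04,0,0,0,1, -0.012,0,-0.09,0,0,0,1, -0.012,0,-0.12,0,0,0,1, -0.012,0,-0.12,0,0,0,1, 0.13,0.447,-0.12,0,0,0,1, 0.13,0.447,-0.12,0,0,0,1, 0.13,0.447,-0.12,0,0,0,1, 0.13,0.447,-0.12,0,0,0,1, 0.13,0.447,-0.12,0,0,0,1, 0.13,0.447,-0.12,0,0,0,1, 0.13,0.447,-0.12,0,0,0,1, 0.13,0.447,-0.12,0,0,0,1, 0.13,0.447,-0.12,0,0,0,1, 0.13,0.447,-0.12,0,0,0,1, 0.13,0.447,-0.06,0,0,0,1, 0.13,0.447,-0.05,0,0,0,1, 0.13,0.447,-0.05,0,0,0,1, 0.13,0.447,-0.05,0,0,0,1]'
python3 - <<'E'
from h import *
p=camera('scene');print(pix(p,(.4265,-.297,.052)))
q=camera('top');P=[]
a=q['frame'][130:290,200:440];a=cv2.resize(a,(720,480),interpolation=cv2.INTER_CUBIC);cv2.imwrite('pics/t5.png',cv2.cvtColor(a,cv2.COLOR_RGB2BGR))
o=get_obs();print(o['time_s'],o['eef_pos'],o['wrist_force'])
E
```

```text
time_s: 10.2
eef_pos: [0.4273, -0.2972, 0.1031]
eef_rot: [0.001, 0.91, -0.415, 0.001]
wrist_force: [-0.3, -0.2, -0.3]
opening: 0.003
grasp_force: 0.0
(np.float64(414.58151651310186), np.float64(184.00497836554666))
10.3 [ 0.42709462 -0.29747409  0.10308579] [ 0.10302337 -0.38498667  0.19146428]
```

View pics/t5.png

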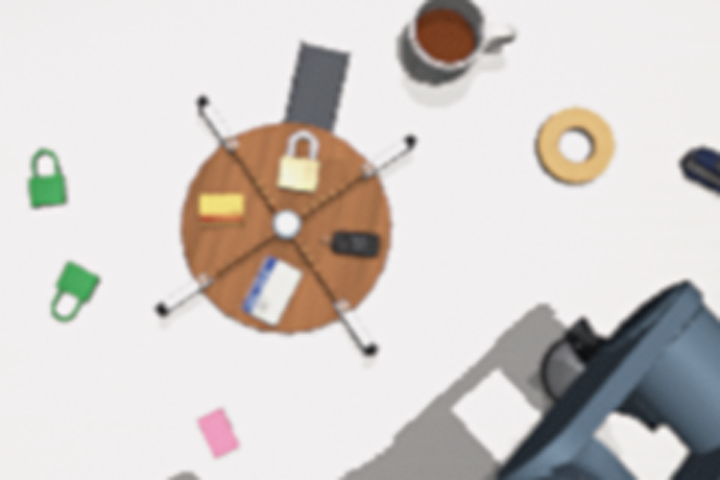

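The padlock's bay is still centred on the lip (crop ~(300,170)), all four things are in their bays, and the other items are unmoved. Now I press gently.

```bash
python3 -m jog '[0,0,0.015,0,0,0,1, 0,0,0.022,0,0,0,1, 0,0,0.025,0,0,0,1, 0,0,0.027,0,0,0,1, 0,0,0.029,0,0,0,1, 0,0,0.029,0,0,0,1, 0,0,0.029,0,0,0,1]'
```

```text
time_s: 11.18
eef_pos: [0.4256, -0.2963, 0.0734]
eef_rot: [-0.0, 0.91, -0.415, -0.001]
wrist_force: [-6.4, 5.8, 15.9]
opening: -0.003
grasp_force: 7.7
```

```bash
python3 -m jog '[0,0,-0.0015,0,0,0,1, 0,0,-0.0015,0,0,0,1, 0,0,-0.0015,0,0,0,1]'; python3 -m jog '[0,0,-0.001,0,0,0,1, 0,0,-0.001,0,0,0,1]'
python3 - <<'E'
from h import *
p=camera('scene');f=p['frame'][130:230,355:475];cv2.imwrite('pics/s6.png',cv2.cvtColor(cv2.resize(f,(720,600),interpolation=cv2.INTER_CUBIC),cv2.COLOR_RGB2BGR))
E
```

```text
time_s: 11.55
eef_pos: [0.4256, -0.2963, 0.0741]
eef_rot: [-0.0, 0.91, -0.415, -0.001]
wrist_force: [-3.5, 3.9, 6.3]
opening: -0.003
grasp_force: 3.4
time_s: 11.8
eef_pos: [0.4257, -0.2964, 0.075]
eef_rot: [-0.0, 0.91, -0.415, -0.001]
wrist_force: [-2.5, 2.2, 5.6]
opening: -0.003
grasp_force: 2.5
```

View pics/s6.png

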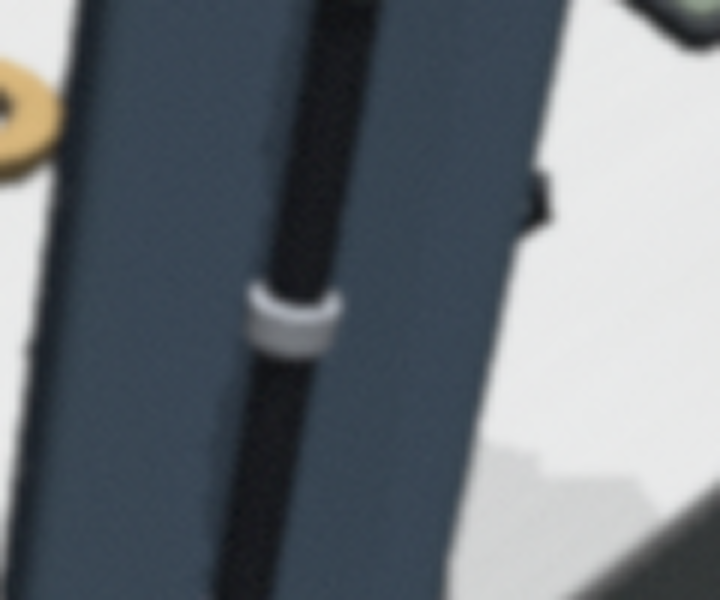

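The arm hides the bell in this picture. The forces settle it: 16 N at the hard stop, then 6.3 and 5.6 N on backing off, so the button went fully down. I retract and check.

```bash
python3 -m jog '[0,0,-0.02,0,0,0,1, 0,0,-0.07,0,0,0,1, 0,0,-0.13,0,0,0,1, 0,0,-0.16,0,0,0,1, 0.1,0.15,-0.16,0,0,0,1, 0.1,0.15,-0.16,0,0,0,1, 0.1,0.15,-0.16,0,0,0,1, 0.1,0.15,-0.16,0,0,0,1, 0.1,0.15,-0.16,0,0,0,1, 0.1,0.15,-0.16,0,0,0,1]'
python3 - <<'E'
from h import *
q=camera('top')
a=q['frame'][130:290,200:440];a=cv2.resize(a,(720,480),interpolation=cv2.INTER_CUBIC);cv2.imwrite('pics/t7.png',cv2.cvtColor(a,cv2.COLOR_RGB2BGR))
E
```

```text
time_s: 13.1
eef_pos: [0.3788, -0.4692, 0.2347]
eef_rot: [-0.0, 0.91, -0.414, -0.0]
wrist_force: [0.6, 0.1, 0.1]
opening: -0.0
grasp_force: 0.0
```

View pics/t7.png

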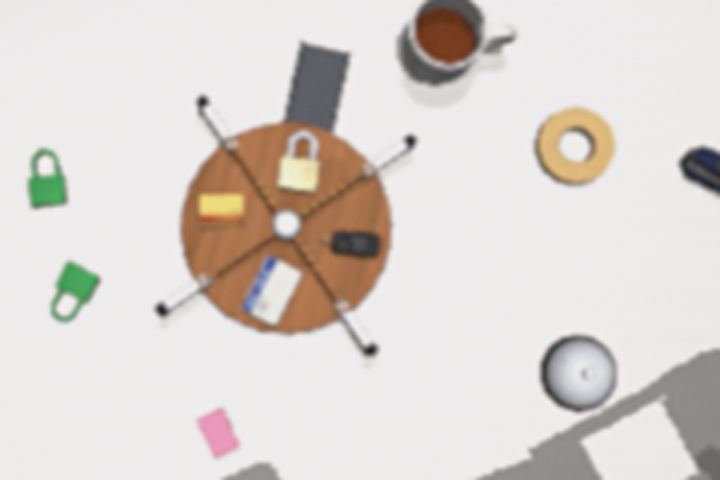

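The arm is clear, the padlock's bay is at the lip (crop ~(300,165)), and the bell at (580,372) is free.

```bash
python3 -c "
from bench import hand_in
print(hand_in())"
```

```text
the job is handed in; nothing more can be done
None
```

The padlock's bay is centred on the lip (about 1.4° off by my measurement), the bell button was pressed to its stop and released, and the job is handed in; no verdict was returned.

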